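# Lock the carving stand with its index pin

## Task

Lock the carving stand so its turntable cannot swing: take the red-handled index pin from the tool block, put it through the brass bush in the turntable, and leaning on it only lightly swing the turntable round with it, either way, until you feel the tip drop into one of the holes of the index ring hidden under the board. Push the pin gently fully home, collar down on the bush, and let go. Do not force the pin, do not touch the duck, and leave the other tools and things where they are.

Things in the scene. Friction and masses are not known exactly. Their poses are not given: they have to be found in the camera images.
- stand: the base of an indexing carving stand: a green round casting, 212 mm across, bolted to the bench by three lugs that reach 150 mm from the axis; origin at its centre on the bench. Inside it, covered by the turntable and out of sight, lies a flat level aluminium index ring (224 mm across).
- ring_face (a point): centre of the top face of the hidden index ring, on the stand's axis, 46 mm above the bench and 2 mm below the board. The ring has 16 through holes about 14 mm wide every 22.5 degrees on a circle of 95 mm radius. Its angle cannot be seen and differs each time; the bush starts between two holes. Soft: never more than 40 N from the pin on it or any part of the stand.
- turntable: the stand's turntable: a square plywood board, 240 x 240 x 18 mm, underside 48 mm and top 66 mm above the bench, that turns on the stand's vertical axis without stops, against a steady drag of about 2.3 N at the pin bush, and stays where it is left. Origin on the axis at the underside of the board; z up; -x points from the axis to the bush.
- bush (a point): centre of the mouth of the brass pin bush set in the turntable, 95 mm from the axis near the middle of one edge, 71 mm above the bench. Its flange is 32 mm across and stands 5 mm above the board; its mouth is a funnel from 21 mm down to a 14.6 mm vertical bore right through the board. Turns with the board, same axes.
- duck: a half-carved wooden duck fixed on the turntable and turning with it: 145 mm long (along the board's y), 52 mm wide (x), its middle 22 mm beyond the axis as seen from the bush (so it keeps 90 mm from the bush centre), its head up to 77 mm above the board. Origin on the board under its middle. Not to be touched.
- index_pin: the index pin (120 g): a steel pin 12 mm in diameter and 39 mm long with a slightly bevelled tip, under a steel collar 30 mm across and 4 mm thick, with a red cylindrical grip 24 mm in diameter and 42 mm tall above the collar; 85 mm overall. Origin at the tip, z along the pin towards the grip. It starts upright in one of the three holes of the tool block, collar resting on the block.
- index_pin_tip (a point): the tip of the index pin (centre of its lower end). Fully home, with the collar on the bush flange, it is 39 mm below the bush mouth and 14 mm deep in a ring hole; with the tip on the face of the ring the pin stands 14 mm higher.
- tool_block: dark wooden block, 70 (x) x 180 (y) x 50 mm high, fixed to the bench, with three 14 mm blind holes in a row along its y, 58 mm apart, holding the index pin, the bradawl and the countersink in any order. Origin under its centre. Beside the row (along the block's x) there is free room for the fingers.
- bradawl: bradawl standing in the tool block, brown pear-shaped wooden handle 30 mm across, 83 mm overall; origin at its lower end
- countersink: hand countersink standing in the tool block, blue and black handle 29 mm across, 79 mm overall; origin at its lower end
- mallet: carver's wooden mallet standing on its round head, 82 mm across, 225 mm tall; origin under it
- paint_can: white paint can, 100 mm across, 125 mm tall; origin under it
- glue: yellow-labelled glue bottle with an orange cap, 56 mm across, 150 mm tall; origin under it
- sanding_block: cork sanding block, 100 x 55 x 30 mm; origin under it
- gouge: carving gouge lying on the bench, about 275 mm long, 30 mm thick; origin under its ferrule
- brush: bench brush lying on the bench, about 200 mm long; origin under it
Not all that is in view belongs to the job. Of the things like the index_pin, leave any that is green; of the rest the smaller one is meant.

How it is judged:
By the outcome, as a careful person would: the job done as asked, in the order asked, and still so for the second after the job is handed in, with the robot touching nothing.
It also fails if it takes over 58 s, if anything falls off the work surface, if the arm or the gripper's body presses on something with over 40 N, if the wrist force passes 120 N, or if a joint passes its speed limit or range.

## Robot

A 7-joint arm with a two-finger parallel gripper is mounted at the origin on the work surface. World frame = base frame: x ahead of the robot, y to its left, z up, the work surface at z = 0. Lengths are in mm, angles in rad, forces in N, time in s.
With the tool pointing down it reaches from about 425 to 925 mm from the base axis. Payload 6.8 kg.
Tool frame: the origin (TCP) lies midway between the tips of the shut fingers; the grasp point (between the pads) lies 19 mm behind it; z points along the fingers, y is the line along which they close (so a half turn about z gives the same grasp; the last joint's range is limited). The gripper opens to 88 mm and grips with 3 to 60 N. Pads are 20 mm wide; open, the fingers measure 115 mm over their backs; the gripper's body (75 mm by 178 mm) begins 61 mm behind the grasp point.
Start: joints at [1.228, 0.477, 0.022, 1.555, -0.011, 1.109, -0.083], TCP at [157.046, -656.494, 222.664] pointing down, gripper open.
Joint ranges: [-2.96, 2.96], [-0.34, 2.1], [-1.41, 1.46], [0.24, 2.44], [-1.37, 4.51], [0.17, 1.92], [-2.96, 2.96]. Speed limits (rad/s): [2.39, 2.39, 3.14, 3.14, 3.14, 3.14, 3.14].

## Interface

Orientations are given as a unit quaternion [w, x, y, z].
In Python, from rig import status, eyes, r gives the robot as it stands. The module is installed in compiled form; this text tells all that it offers.
- The arm moves only by the tool arm_command, never from a script. Its arguments are lists of equal length, an entry for each row: "offset": the shift along the tool's x, y, z in mm, a list of three; "delta_rot": the turn, a rotation vector about the tool's x, y, z in rad, a list of three; "hand": the finger opening in mm, from 0 to 87.8. In form: {"offset": [[tx, ty, tz], ...], "delta_rot": [[wx, wy, wz], ...], "hand": [hand, ...]}. A call has 1 to 10 rows; each row is the pose to reach, as a shift and turn from the pose commanded when the call began, along the tool's axes at that moment; what a row does not reach only later rows make up. A row lasts 1/12 s, in which the tool goes at most 41.7 mm and 7.16 degrees, less where a joint would pass 70% of its speed; a pose out of reach is approached as far as the arm can. A call with a gripper value outside its range is refused whole. The fingers move at their own pace and stop on an object; "grip_force" is the grip in N (left out, the last holds). Time passes only in rows, so rows that repeat a pose let the fingers close. It gives the time, the measured TCP pose, the force, the opening and the grip force at its end, in the units of the state.
- status.read_state(): the state, without advancing time (a new reading comes with each control period).
- eyes.camera(name): name is "scene" or "top" or "wrist"; returns a dict with "pixels" (480x640x3 uint8, blue, green, red), "z_map" (480x640 float32, mm along the optical axis (not along the pixel's ray), 0 where there is no reading), "fx", "fy", "cx", "cy" (pixels), "world_to_cam" (4x4, takes a point from world to camera coordinates). Camera axes: x right, y down, z forward; pixel columns grow to the right and rows downward; lengths in mm; the calibration is good to about 2 mm. The wrist camera is an equidistant fisheye: a pixel r from the principal point sees the ray r / f radians off the axis. A picture is of the moment at which its call begins.
- r.finish_job(): hands the job in; it is judged then, once.
The state is a dict: "time_s": time; "qpos": joint angles; "qvel": joint speeds; "joint_efforts": joint torques, N m; "tool_pos": TCP position; "ee_rot": TCP orientation; "contact_force": force on the tool from outside, world axes, zero at the start; "moment": the same for the moment, N m; "opening": finger opening in mm; "gripper_force": force on a finger pad.
Only numpy, scipy, OpenCV 4.12 (cv2) and the standard library are available. Lean on these libraries where they do the work, as an engineer would, in place of code of your own. Each camera call takes 0.05 s, during which the arm holds its last target. There are 200 camera calls.

## Working session

There is one attempt and no reset: what is moved stays moved. The work goes in short steps, Python scripts to look and compute and a tool call to move; the robot and the scene stay as the last step left them, time stands still between calls to the robot, and variables do not carry over. Pictures are saved under pics/ and viewed, at most 10 in all, crops included, and the job is handed in when it is done.

Besides the shell and the picture viewer there is one more tool, called after "Request:" as name(argument=value, ...), one argument or row to a line, values as JSON. arm_command: Moves the arm, as the interface text tells. Its arguments: {"type":"object","properties":{"offset":{"type":"array","items":{"type":"array","items":{"type":"number"}}},"delta_rot":{"type":"array","items":{"type":"array","items":{"type":"number"}}},"hand":{"type":"array","items":{"type":"number"}},"grip_force":{"type":"number"}},"required":["offset","delta_rot","hand"]}

```bash
mkdir -p pics
python3 - <<'E'
from rig import status, eyes, r
import cv2,numpy as np
s=status.read_state();print(s)
for n in("scene","top"):
    c=eyes.camera(n);np.savez(n+"0.npz",**c);cv2.imwrite(f"pics/{n}0.png",c["pixels"]);print(n,c["fx"],c["cx"],c["cy"],np.round(c["world_to_cam"],3).tolist())
E
```

```text
{'time_s': 0.0, 'qpos': array([ 1.22789048,  0.477768  ,  0.02233823,  1.55644977, -0.01149678,
        1.10929699, -0.08309396]), 'qvel': array([-0.00027779, -0.00030995, -0.00059726,  0.00024802, -0.00126029,
       -0.0005264 ,  0.00012191]), 'joint_efforts': array([-4.07290427e-04, -5.82845342e+01,  1.53372031e+00, -2.72601181e+01,
       -5.45152032e-02,  1.71650253e-02,  1.55355465e-04]), 'tool_pos': array([ 156.88549425, -655.89327721,  221.70393655]), 'ee_rot': array([-8.80404170e-04,  9.93114007e-01,  1.17148473e-01, -1.71588746e-04]), 'contact_force': array([-0.44562967,  1.00826324, -0.31078157]), 'moment': array([ 0.04083913,  0.02286468, -0.05981613]), 'gripper_force': 0.0, 'opening': 87.9500246501404}
scene 531.2587995766704 315.80857110696616 243.30104206249007 [[-0.53, 0.848, -0.019, 339.403], [0.451, 0.262, -0.853, -172.297], [-0.719, -0.461, -0.521, 1805.479], [0.0, 0.0, 0.0, 1.0]]
top 505.4567254646881 311.1190516301187 229.78234000369793 [[-0.001, -1.0, -0.019, -39.617], [-0.998, 0.002, -0.063, 570.115], [0.063, 0.019, -0.998, 1275.384], [0.0, 0.0, 0.0, 1.0]]
```

View pics/scene0.png

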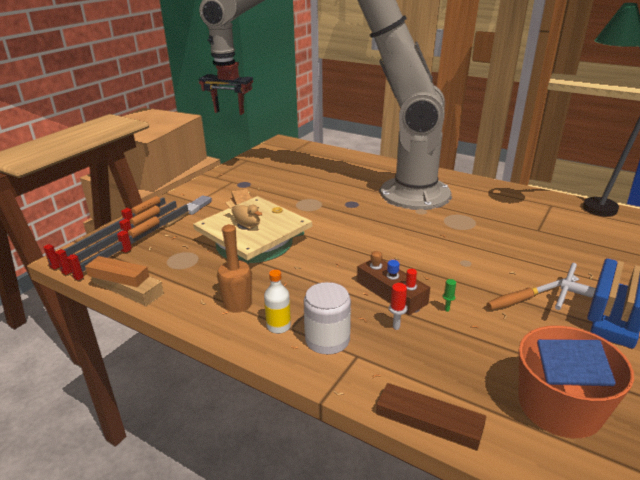

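View pics/top0.png

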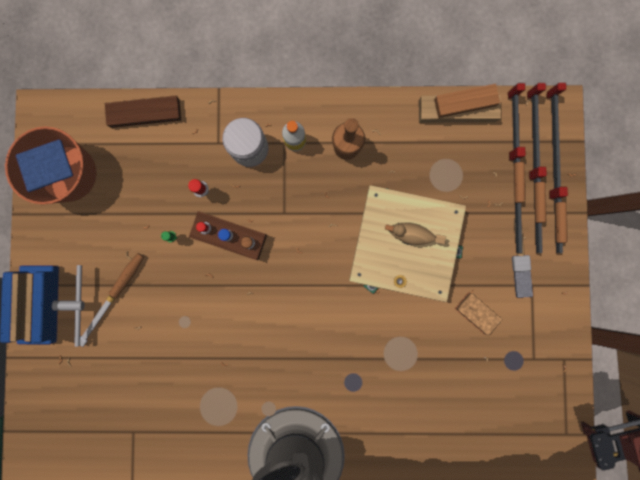

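Top view: the candidates are the red pin in the block (204,228), a bigger red pin standing on the bench (197,187) and a green one (168,237). In the scene view they are at (411,278), (399,297) and (450,290). I choose the smaller red one, in the block. The bush is at top (400,281), the board centre at about (408,243) and the duck at (412,234).

```bash
cat > h.py <<'E'
import numpy as np,cv2
def ld(n): return dict(np.load(n+"0.npz"))
def unproj(c,u,v,z):
    T=np.linalg.inv(c["world_to_cam"]);p=np.array([(u-c["cx"])/c["fx"]*z,(v-c["cy"])/c["fy"]*z,z,1]);return (T@p)[:3]
def ray(c,u,v):
    T=np.linalg.inv(c["world_to_cam"]);d=T[:3,:3]@np.array([(u-c["cx"])/c["fx"],(v-c["cy"])/c["fy"],1]);return T[:3,3],d
def atz(c,u,v,z):
    o,d=ray(c,u,v);return o+d*(z-o[2])/d[2]
def tri(rs):
    A=0;b=0
    for o,d in rs:
        d=d/np.linalg.norm(d);P=np.eye(3)-np.outer(d,d);A=A+P;b=b+P@o
    return np.linalg.solve(A,b)
E
python3 - <<'E'
from h import *
t=ld("top");s=ld("scene")
def blobs(c,box,lo,hi,nm):
    x0,y0,x1,y1=box;h=cv2.cvtColor(c["pixels"],cv2.COLOR_BGR2HSV)[y0:y1,x0:x1].astype(int)
    m=(((h[...,0]<8)|(h[...,0]>172))&(h[...,1]>190)&(h[...,2]>90)).astype(np.uint8)
    n,l,st,ce=cv2.connectedComponentsWithStats(m)
    for i in range(1,n):
        if st[i,4]>15:
            zz=c["z_map"][y0:y1,x0:x1][l==i]; q=[unproj(c,u+x0,v+y0,c["z_map"][v+y0,u+x0]) for v,u in np.argwhere(l==i)]
            q=np.array(q);hi=q[q[:,2]>q[:,2].max()-5]
            print(nm,st[i]+[x0,y0,0,0,0],ce[i]+[x0,y0],"top",hi.mean(0).round(1),"zmax",q[:,2].max().round(1),"ext",np.ptp(q,0).round(1))
blobs(t,(160,170,260,260),0,0,"top");blobs(s,(360,250,440,330),0,0,"scene")
# block, board, bush
def pt(c,u,v): return unproj(c,u,v,c["z_map"][v,u]).round(1)
for u,v in[(400,281),(400,276),(395,281),(405,281),(372,192),(462,207),(446,297),(353,283),(378,260)]:print(u,v,pt(t,u,v))
# board fit: points with z 60-70
V,U=np.mgrid[170:320,335:480];Z=t["z_map"][170:320,335:480]
T=np.linalg.inv(t["world_to_cam"]);P=np.stack([(U-t["cx"])/t["fx"]*Z,(V-t["cy"])/t["fy"]*Z,Z,np.ones_like(Z)],-1)@T.T
m=(P[...,2]>58)&(P[...,2]<76);m=cv2.morphologyEx(m.astype(np.uint8),cv2.MORPH_OPEN,np.ones((5,5)))
cs,_=cv2.findContours(m,cv2.RETR_EXTERNAL,cv2.CHAIN_APPROX_NONE);cc=max(cs,key=cv2.contourArea)
w=P[cc[:,0,1],cc[:,0,0],:2].astype(np.float32);print("board",cv2.minAreaRect(w),np.median(P[...,2][m>0]))
V,U=np.mgrid[200:270,180:280];Z=t["z_map"][200:270,180:280];P=np.stack([(U-t["cx"])/t["fx"]*Z,(V-t["cy"])/t["fy"]*Z,Z,np.ones_like(Z)],-1)@T.T
m=P[...,2]>40;print("block",cv2.minAreaRect(P[m][:,:2].astype(np.float32)))
a=cv2.resize(s["pixels"][245:335,350:470],None,fx=5,fy=5,interpolation=cv2.INTER_CUBIC);cv2.imwrite("pics/crop1.png",a)
E
```

```text
top [190 180  12  12  98] [195.41836735 185.36734694] top [670.7 234.3 119.2] zmax 122.4 ext [26.7 26.6 13.5]
top [197 223   9   8  48] [201.14583333 226.58333333] top [572.6 223.3  98.2] zmax 101.5 ext [17.3 18.9  9. ]
scene [391 269  26  41 522] [402.26819923 289.9348659 ] top [1555.   589.1  799.8] zmax 799.8 ext [1132.7  412.3  805.2]
400 281 [ 440.7 -261.1   46.7]
400 276 [ 453.7 -257.4   71.6]
395 281 [ 441.7 -244.8   73.6]
405 281 [ 441.7 -269.1   72.7]
372 192 [ 660.2 -192.    64.7]
462 207 [ 622.1 -411.9   66.3]
446 297 [ 402.7 -369.    65.9]
353 283 [ 433.9 -147.6    3. ]
378 260 [ 492.6 -205.3   64.1]
board ((534.9428100585938, -278.25579833984375), (241.0423583984375, 240.32876586914062), 77.56246948242188) 66.92496858401284
block ((531.2340698242188, 96.76579284667969), (334.5190734863281, 69.87947082519531), 71.19892120361328)
```

View pics/crop1.png

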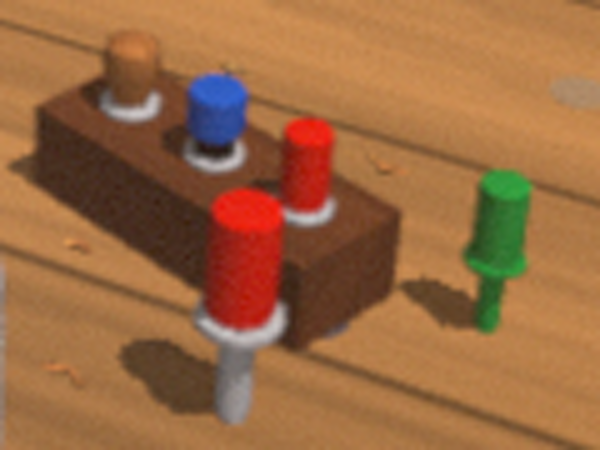

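The crop shows the small red pin in the block, the bigger one in front of it on the bench, and the green one to the right. That confirms the choice. I'll move above the bush first and turn the tool to the block's yaw on the way.

Request:
arm_command(
  offset=[
    [37, -32, -4],
    [74, -64, -8],
    [111, -96, -12],
    [148, -128, -16],
    [184, -160, -20],
    [221, -192, -24],
    [258, -224, -28],
    [295, -256, -32],
    [332, -288, -36],
    [369, -320, -40],
  ],
  delta_rot=[
    [0, 0, -0.1],
    [0, 0, -0.2],
    [0, 0, -0.3],
    [0, 0, -0.4],
    [0, 0, -0.5],
    [0, 0, -0.6],
    [0, 0, -0.7],
    [0, 0, -0.8],
    [0, 0, -0.9],
    [0, 0, -0.977],
  ],
  hand=[60, 60, 60, 60, 60, 60, 60, 60, 60, 60],
)

```text
time_s: 0.93
tool_pos: [399.3, -316.9, 256.7]
ee_rot: [-0.0, 0.821, 0.571, -0.0]
contact_force: [0.6, 0.1, 0.6]
opening: 60.0
gripper_force: 0.0
```

Request:
arm_command(
  offset=[
    [0, 0, 0],
    [0, 0, 0],
    [0, 0, 0],
  ],
  delta_rot=[
    [0, 0, 0],
    [0, 0, 0],
    [0, 0, 0],
  ],
  hand=[60, 60, 60],
)

```text
time_s: 1.18
tool_pos: [398.3, -319.2, 256.4]
ee_rot: [-0.0, 0.822, 0.569, -0.0]
contact_force: [-0.4, -0.3, 0.4]
opening: 60.2
gripper_force: 0.0
```

Run:
```python
from rig import status, eyes
import cv2,numpy as np
s=status.read_state();print(s["tool_pos"],s["ee_rot"],s["contact_force"])
c=eyes.camera("wrist");np.savez("w10.npz",**c);cv2.imwrite("pics/w1.png",c["pixels"]);print(c["fx"],c["fy"],c["cx"],c["cy"],np.linalg.inv(c["world_to_cam"]).round(3))
```

```text
[ 398.25983459 -319.19377642  256.36564442] [-2.12056425e-04  8.22175034e-01  5.69234600e-01 -3.72425621e-04] [-0.40553357 -0.31209524  0.35848461]
371.64829954431775 371.64829954431775 312.8505562733569 245.27330514251798 [[ 9.36000e-01 -3.40000e-01 -9.10000e-02  4.22849e+02]
 [-3.52000e-01 -9.05000e-01 -2.38000e-01 -2.54163e+02]
 [-1.00000e-03  2.55000e-01 -9.67000e-01  4.18456e+02]
 [ 0.00000e+00  0.00000e+00  0.00000e+00  1.00000e+00]]
```

View pics/w1.png

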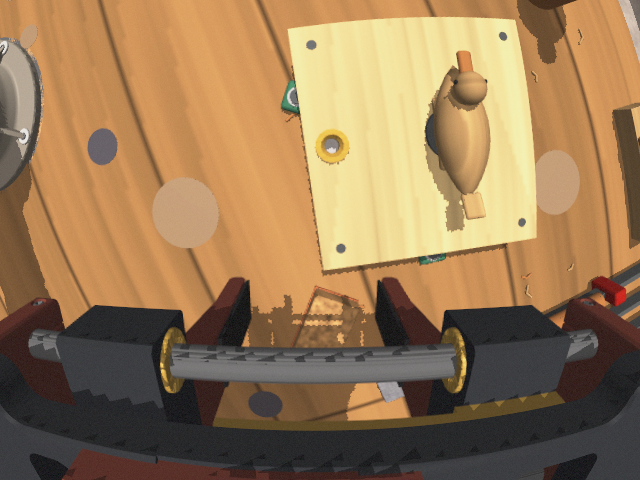

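The wrist view shows the bush flange at about (332,146), with the duck off to its right.

```bash
cat >> h.py <<'E'
def fray(c,u,v):
    x,y=u-c["cx"],v-c["cy"];r=np.hypot(x,y);th=r/c["fx"]
    T=np.linalg.inv(c["world_to_cam"]);d=T[:3,:3]@np.array([x/r*np.sin(th),y/r*np.sin(th),np.cos(th)]);return T[:3,3],d
def fatz(c,u,v,z):
    o,d=fray(c,u,v);return o+d*(z-o[2])/d[2]
E
python3 - <<'E'
from h import *
w=ld("w1");t=ld("top")
h=cv2.cvtColor(w["pixels"],cv2.COLOR_BGR2HSV)[120:175,305:360].astype(int)
print(h[26,14],h[5,27],h[2,2])
m=((h[...,1]>165)&(h[...,2]>120)).astype(np.uint8)
n,l,st,ce=cv2.connectedComponentsWithStats(m);i=1+np.argmax(st[1:,4]);print(st[i]+[305,120,0,0,0])
cs,_=cv2.findContours((l==i).astype(np.uint8),0,1);e=cv2.fitEllipse(cv2.convexHull(max(cs,key=cv2.contourArea)));print(e)
u,v=e[0][0]+305,e[0][1]+120;print(u,v,fatz(w,u,v,71), w["z_map"][125:130,330:336].mean())
cams=[]
# top-view flange
h=cv2.cvtColor(t["pixels"],cv2.COLOR_BGR2HSV)[268:295,386:414].astype(int);m=((h[...,1]>150)).astype(np.uint8)
n,l,st,ce=cv2.connectedComponentsWithStats(m)
for i in range(1,n): print(st[i],ce[i]+[386,268])
i=1+np.argmax(st[1:,4]);U,V=st[i,0]+386+(st[i,2]-1)/2,st[i,1]+268+(st[i,3]-1)/2
print("top",U,V,atz(t,U,V,71)); print("tri",tri([ray(t,U,V),fray(w,u,v)]))
# board corners by wrist for axis
for u,v in [(289,29),(515,20),(536,238),(324,270)]:print(fatz(w,u,v,66).round(1))
E
```

```text
[ 23 169 239] [ 24  94 242] [ 26  78 244]
[316 130  33  32 502]
((26.996259689331055, 25.383647918701172), (31.600576400756836, 32.0959358215332), 83.21106719970703)
331.99625968933105 145.38364791870117 [ 440.40737124 -256.4636174    71.        ] 333.86133Traceback (most recent call last):
  File "<stdin>", line 14, in <module>
    return _wrapfunc(a, 'argmax', axis=axis, out=out, **kwds)
    return bound(*args, **kwds)
ValueError: attempt to get argmax of an empty sequence
```

Request:
arm_command(
  offset=[
    [40, -2, 0],
    [80, -4, 0],
    [120, -6, 0],
    [160, -8, 2],
    [200, -10, 6],
    [240, -13, 10],
    [280, -15, 14],
    [320, -17, 18],
    [360, -19, 22],
    [400, -21, 26],
  ],
  delta_rot=[
    [0, 0, 0],
    [0, 0, 0],
    [0, 0, 0],
    [0, 0, 0],
    [0, 0, 0],
    [0, 0, 0],
    [0, 0, 0],
    [0, 0, 0],
    [0, 0, 0],
    [0, 0, 0],
  ],
  hand=[60, 60, 60, 60, 60, 60, 60, 60, 60, 60],
)

```text
time_s: 2.07
tool_pos: [520.2, 62.5, 230.2]
ee_rot: [0.0, 0.823, 0.568, -0.0]
contact_force: [0.7, -1.4, 0.5]
opening: 59.5
gripper_force: 0.0
```

Request:
arm_command(
  offset=[
    [40, -2, 2],
    [80, -4, 4],
    [119, -6, 6],
    [119, -6, 6],
    [119, -6, 6],
    [119, -6, 6],
  ],
  delta_rot=[
    [0, 0, 0],
    [0, 0, 0],
    [0, 0, 0],
    [0, 0, 0],
    [0, 0, 0],
    [0, 0, 0],
  ],
  hand=[60, 60, 60, 60, 60, 60],
)

```text
time_s: 2.57
tool_pos: [556.2, 174.3, 223.9]
ee_rot: [0.0, 0.823, 0.568, -0.001]
contact_force: [0.1, -1.2, -0.1]
opening: 60.1
gripper_force: 0.0
```

Run:
```python
from rig import status, eyes
import cv2,numpy as np
s=status.read_state();print(s["tool_pos"],s["ee_rot"],s["contact_force"])
c=eyes.camera("wrist");np.savez("w20.npz",**c);cv2.imwrite("pics/w2.png",c["pixels"])
```

```text
[556.15198884 174.29294367 223.87274406] [ 2.46086679e-04  8.22738346e-01  5.68419442e-01 -9.44107748e-04] [ 0.14473353 -1.17442425 -0.10881155]
```

View pics/w2.png

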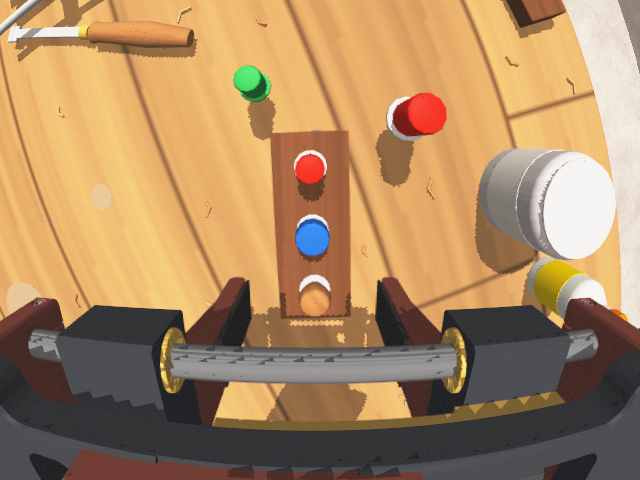

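The wrist view shows the block aligned with the tool and the red pin at (310,168), with clear space on both sides for the fingers.

Run:
```python
from h import *
w=ld("w2");t=ld("top")
h=cv2.cvtColor(w["pixels"],cv2.COLOR_BGR2HSV)[140:200,285:340].astype(int)
m=(((h[...,0]<8)|(h[...,0]>172))&(h[...,1]>200)&(h[...,2]>225)).astype(np.uint8)
n,l,st,ce=cv2.connectedComponentsWithStats(m);i=1+np.argmax(st[1:,4]);u,v=ce[i]+[285,140];print(st[i],u,v)
z=np.median(w["z_map"][140:200,285:340][l==i])
o,d=fray(w,u,v);f=np.linalg.inv(w["world_to_cam"])[:3,2];print("depth pt",o+d*z/(d@f),"z=96:",fatz(w,u,v,96))
print("tri",tri([fray(w,u,v),ray(t,201.6,226.6)]))
p=fatz(w,u,v,96)
x=np.array([.3537,.9354,0]);y=np.array([.9354,-.3537,0])
D=p-[556.15,174.29,0];print("tool dx,dy",D@x,D@y)
```

```text
[ 11  14  28  29 518] 309.6042471042471 170.23938223938225
depth pt [572.39616347 225.07947824  95.87245645] z=96: [572.3999245  225.08582618  96.        ]
tri [573.06500694 224.39361655  88.26980314]
tool dx,dy 53.262014104876805 -2.7663043386126285
```

Request:
arm_command(
  offset=[
    [27, -2, 10],
    [53, -3, 40],
    [53, -3, 78],
    [53, -3, 115],
    [53, -3, 145],
    [53, -3, 164],
    [53, -3, 164],
    [53, -3, 164],
  ],
  delta_rot=[
    [0, 0, 0],
    [0, 0, 0],
    [0, 0, 0],
    [0, 0, 0],
    [0, 0, 0],
    [0, 0, 0],
    [0, 0, 0],
    [0, 0, 0],
  ],
  hand=[60, 60, 60, 60, 60, 60, 60, 60],
)

```text
time_s: 3.28
tool_pos: [571.8, 224.7, 60.3]
ee_rot: [0.0, 0.823, 0.568, -0.001]
contact_force: [-0.1, 0.0, 0.7]
opening: 60.2
gripper_force: 0.0
```

Request:
arm_command(
  offset=[
    [0, 0, 0],
    [0, 0, 0],
    [0, 0, 0],
    [0, 0, 0],
    [0, 0, 0],
    [0, 0, 0],
    [0, 0, 0],
    [0, 0, 0],
  ],
  delta_rot=[
    [0, 0, 0],
    [0, 0, 0],
    [0, 0, 0],
    [0, 0, 0],
    [0, 0, 0],
    [0, 0, 0],
    [0, 0, 0],
    [0, 0, 0],
  ],
  hand=[45, 35, 28, 22, 18, 18, 18, 18],
  grip_force=25,
)

```text
time_s: 3.95
tool_pos: [572.2, 227.3, 61.2]
ee_rot: [0.0, 0.822, 0.569, 0.0]
contact_force: [-0.7, -1.4, 3.8]
opening: 23.9
gripper_force: 25.0
```

Request:
arm_command(
  offset=[
    [0, 0, -8],
    [0, 0, -20],
    [0, 0, -40],
    [0, 0, -70],
    [0, 0, -105],
    [0, 0, -125],
    [-30, 3, -130],
    [-70, 7, -130],
    [-110, 10, -130],
    [-150, 14, -130],
  ],
  delta_rot=[
    [0, 0, 0],
    [0, 0, 0],
    [0, 0, 0],
    [0, 0, 0],
    [0, 0, 0],
    [0, 0, 0],
    [0, 0, 0],
    [0, 0, 0],
    [0, 0, 0],
    [0, 0, 0],
  ],
  hand=[18, 18, 18, 18, 18, 18, 18, 18, 18, 18],
)

```text
time_s: 4.78
tool_pos: [530.5, 81.0, 191.5]
ee_rot: [-0.0, 0.822, 0.57, -0.0]
contact_force: [1.1, -0.1, -1.4]
opening: 23.5
gripper_force: 25.0
```

Request:
arm_command(
  offset=[
    [-40, 4, 0],
    [-80, 8, 0],
    [-120, 11, 0],
    [-160, 15, 0],
    [-200, 19, 0],
    [-240, 23, 0],
    [-280, 27, 0],
    [-310, 30, 0],
    [-335, 33, 0],
    [-345, 34, 0],
  ],
  delta_rot=[
    [0, 0, 0],
    [0, 0, 0],
    [0, 0, 0],
    [0, 0, 0],
    [0, 0, 0],
    [0, 0, 0],
    [0, 0, 0],
    [0, 0, 0],
    [0, 0, 0],
    [0, 0, 0],
  ],
  hand=[18, 18, 18, 18, 18, 18, 18, 18, 18, 18],
)

```text
time_s: 5.62
tool_pos: [440.8, -256.5, 191.2]
ee_rot: [-0.0, 0.823, 0.567, -0.001]
contact_force: [0.2, -0.1, -1.7]
opening: 23.5
gripper_force: 25.0
```

Request:
arm_command(
  offset=[
    [0, 0, 0],
    [0, 0, 0],
    [0, 0, 0],
  ],
  delta_rot=[
    [0, 0, 0],
    [0, 0, 0],
    [0, 0, 0],
  ],
  hand=[18, 18, 18],
)

```text
time_s: 5.87
tool_pos: [443.5, -250.7, 190.9]
ee_rot: [-0.0, 0.821, 0.571, 0.0]
contact_force: [0.3, 0.1, 0.0]
opening: 23.5
gripper_force: 25.0
```

Run:
```python
from rig import status, eyes
import cv2,numpy as np
s=status.read_state();print(s["tool_pos"],s["ee_rot"],s["contact_force"],s["opening"])
c=eyes.camera("wrist");np.savez("w30.npz",**c);cv2.imwrite("pics/w3.png",c["pixels"])
for n in("scene","top"):
  c=eyes.camera(n);np.savez(n+"10.npz",**c)
  cv2.imwrite("pics/%s1.png"%n,c["pixels"])
```

```text
[ 443.48881421 -250.71678565  190.9403601 ] [-3.03231842e-04  8.21148523e-01  5.70714316e-01  4.25262351e-04] [0.27739433 0.11776808 0.01295747] 23.48622560518675
```

View pics/w3.png

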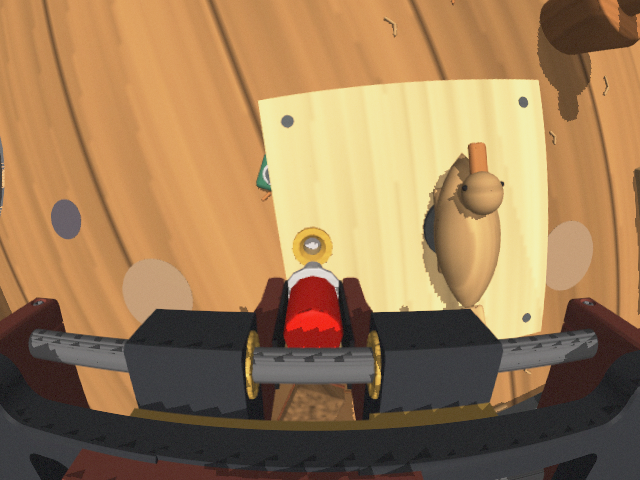

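The wrist view shows the pin held upright with its collar at about (313,275), and the bush at (312,246) just ahead of it. Next I'll measure the pin axis in the hand against the bush.

Run:
```python
from h import *
from scipy.optimize import least_squares as LS
w=ld("w3")
T=np.linalg.inv(w["world_to_cam"]);f=T[:3,2]
tcp=np.array([443.49,-250.72,190.94]);q=.5707143,.8211485
a=np.arctan2(*q);x=np.array([np.cos(2*a),np.sin(2*a),0]);y=np.array([x[1],-x[0],0]);print(x)
h=cv2.cvtColor(w["pixels"],cv2.COLOR_BGR2HSV).astype(int)
m=((h[...,0]<8)|(h[...,0]>172))&(h[...,1]>200)&(h[...,2]>150);m[:255]=0;m[352:]=0;m[:,:280]=0;m[:,345:]=0
def pts(m):
    P=[]
    for v,u in np.argwhere(m):
        o,d=fray(w,u,v);P.append(o+d*w["z_map"][v,u]/(d@f))
    P=np.array(P)-tcp;return np.c_[P@x,P@y,P[:,2]]
P=pts(m);print(len(P),P.min(0),P.max(0))
top=P[:,2]>P[:,2].max()-3;print("top",P[top].mean(0),np.ptp(P[top],0))
S=P[(P[:,2]<P[:,2].max()-5)&(P[:,2]>P[:,2].max()-40)]
g=LS(lambda p:np.hypot(S[:,0]-p[0]-p[2]*(S[:,2]-20),S[:,1]-p[1]-p[3]*(S[:,2]-20))-12,[0,0,0,0],loss="soft_l1");print("axis",g.x,g.cost,len(S))
# bush
h2=h[220:270,285:340];m=(h2[...,1]>165)&(h2[...,2]>120)&(h2[...,0]>12)&(h2[...,0]<35)
n,l,st,ce=cv2.connectedComponentsWithStats(m.astype(np.uint8));i=1+np.argmax(st[1:,4])
c=cv2.findContours((l==i).astype(np.uint8),0,1)[0];e=cv2.fitEllipse(cv2.convexHull(max(c,key=cv2.contourArea)));u,v=e[0][0]+285,e[0][1]+220
b=fatz(w,u,v,71);D=b-tcp;print("bush",u,v,e[1],b,"tool",D@x,D@y)
# white funnel/collar/tip
cv2.imwrite("pics/c3.png",cv2.resize(w["pixels"][220:360,250:375],None,fx=4,fy=4,interpolation=2))
```

```text
[0.34857016 0.93728269 0.        ]
2622 [ -5.82096659 -10.63104282  -4.66012394] [ 69.29189446  10.49221102 162.14848682]
top [ 6.92918945e+01 -2.78192843e-02  1.62148487e+02] [0. 0. 0.]
axis [0. 0. 0. 0.] 0.0 0
bush 311.85648345947266 246.57103538513184 (38.0725212097168, 38.68105697631836) [ 440.57625205 -255.60423416   71.        ] tool -5.59355372897866 -1.0285072280163947
```

View pics/c3.png

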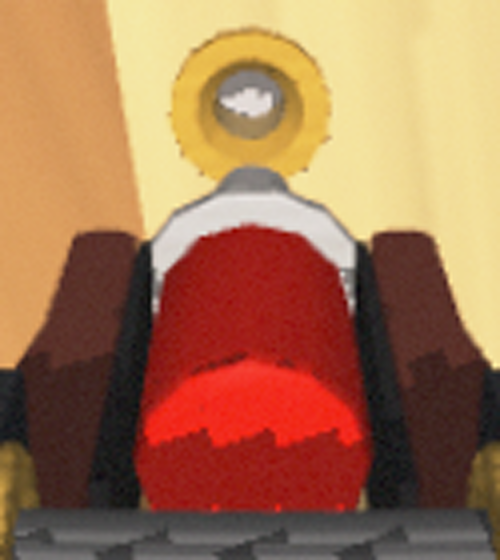

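The crop shows the pin held straight, with the collar and a bit of the tip just below the bush in the picture.

Run:
```python
from h import *
from scipy.optimize import least_squares as LS
w=ld("w3")
T=np.linalg.inv(w["world_to_cam"]);f=T[:3,2]
tcp=np.array([443.49,-250.72,190.94]);x=np.array([.34857,.93728,0]);y=np.array([x[1],-x[0],0])
h=cv2.cvtColor(w["pixels"],cv2.COLOR_BGR2HSV).astype(int)
def pts(m):
    P=[]
    for v,u in np.argwhere(m&(w["z_map"]>0)):
        o,d=fray(w,u,v);P.append(o+d*w["z_map"][v,u]/(d@f))
    P=np.array(P)-tcp;return np.c_[P@x,P@y,P[:,2]]
m=((h[...,0]<8)|(h[...,0]>172))&(h[...,1]>200)&(h[...,2]>100);m[:255]=0;m[352:]=0;m[:,:280]=0;m[:,345:]=0
P=pts(m);P=P[P[:,2]<60];print(np.percentile(P,[1,50,99],axis=0).round(1))
S=P[(P[:,2]<28)&(P[:,2]>-3)]
g=LS(lambda p:np.hypot(S[:,0]-p[0]-p[2]*(S[:,2]-15),S[:,1]-p[1]-p[3]*(S[:,2]-15))-12,[0,0,0,0],loss="soft_l1",f_scale=.5);print("axis",g.x,g.cost,len(S))
# collar far edge and tip far edge, pixel rows from crop
for u,v,z in[(312.5,220+192/4,-7-0),(312.5,220+167/4,-50)]:
    p=fatz(w,u,v,tcp[2]+z)-tcp;print("edge",u,v,p@x,p@y)
```

```text
[[ -4.8 -10.6  -1.7]
 [  6.7  -0.1  33.6]
 [ 11.3  10.4  36. ]]
axis [-1.15108476e+00 -2.30140606e-01 -9.74290524e-05 -2.16308875e-03] 38.273789209187996 1190
edge 312.5 268.0 13.77375570666893 -0.3312885309800983
edge 312.5 261.75 3.5909941034076414 -0.40598847642988356
```

Request:
arm_command(
  offset=[
    [-2, 0, 10],
    [-4.3, -0.7, 30],
    [-4.3, -0.7, 50],
    [-4.3, -0.7, 62],
    [-4.3, -0.7, 66],
    [-4.3, -0.7, 66],
    [-4.3, -0.7, 66],
  ],
  delta_rot=[
    [0, 0, 0],
    [0, 0, 0],
    [0, 0, 0],
    [0, 0, 0],
    [0, 0, 0],
    [0, 0, 0],
    [0, 0, 0],
  ],
  hand=[18, 18, 18, 18, 18, 18, 18],
)

```text
time_s: 6.6
tool_pos: [441.0, -256.7, 124.9]
ee_rot: [0.0, 0.822, 0.57, 0.0]
contact_force: [-0.3, 0.7, -1.0]
opening: 23.7
gripper_force: 25.0
```

Request:
arm_command(
  offset=[
    [0, 0, 2],
    [0, 0, 4],
    [0, 0, 6],
    [0, 0, 8],
    [0, 0, 8],
  ],
  delta_rot=[
    [0, 0, 0],
    [0, 0, 0],
    [0, 0, 0],
    [0, 0, 0],
    [0, 0, 0],
  ],
  hand=[18, 18, 18, 18, 18],
)

```text
time_s: 7.02
tool_pos: [440.4, -256.9, 116.5]
ee_rot: [-0.0, 0.822, 0.569, -0.0]
contact_force: [-0.2, -0.1, -1.2]
opening: 23.4
gripper_force: 25.0
```

Request:
arm_command(
  offset=[
    [1, 0, 0],
    [2, 0, 1],
    [2, 0, 2],
    [2, 0, 4],
    [2, 0, 6],
    [2, 0, 6],
  ],
  delta_rot=[
    [0, 0, 0],
    [0, 0, 0],
    [0, 0, 0],
    [0, 0, 0],
    [0, 0, 0],
    [0, 0, 0],
  ],
  hand=[18, 18, 18, 18, 18, 18],
)

```text
time_s: 7.52
tool_pos: [441.0, -254.9, 110.2]
ee_rot: [-0.0, 0.822, 0.569, -0.0]
contact_force: [-0.5, 0.2, -1.2]
opening: 23.9
gripper_force: 25.0
```

Request:
arm_command(
  offset=[
    [0, 0, 1],
    [0, 0, 2],
    [0, 0, 3],
    [0, 0, 4],
    [0, 0, 4],
  ],
  delta_rot=[
    [0, 0, 0],
    [0, 0, 0],
    [0, 0, 0],
    [0, 0, 0],
    [0, 0, 0],
  ],
  hand=[18, 18, 18, 18, 18],
)

```text
time_s: 7.93
tool_pos: [441.1, -254.9, 106.5]
ee_rot: [-0.0, 0.822, 0.57, -0.0]
contact_force: [0.4, -0.1, -0.1]
opening: 23.7
gripper_force: 25.0
```

In the bore with no side force. Next I'll go down until the tip touches the ring.

Request:
arm_command(
  offset=[
    [0, 0, 1.5],
    [0, 0, 3],
    [0, 0, 4.5],
    [0, 0, 6],
    [0, 0, 7.5],
    [0, 0, 8],
    [0, 0, 8],
  ],
  delta_rot=[
    [0, 0, 0],
    [0, 0, 0],
    [0, 0, 0],
    [0, 0, 0],
    [0, 0, 0],
    [0, 0, 0],
    [0, 0, 0],
  ],
  hand=[18, 18, 18, 18, 18, 18, 18],
)

```text
time_s: 8.52
tool_pos: [441.2, -254.9, 98.5]
ee_rot: [-0.0, 0.822, 0.57, -0.0]
contact_force: [-0.3, -0.1, -1.7]
opening: 23.6
gripper_force: 25.0
```

Request:
arm_command(
  offset=[
    [0, 0, 0.5],
    [0, 0, 1],
    [0, 0, 1.5],
    [0, 0, 2],
    [0, 0, 2],
  ],
  delta_rot=[
    [0, 0, 0],
    [0, 0, 0],
    [0, 0, 0],
    [0, 0, 0],
    [0, 0, 0],
  ],
  hand=[18, 18, 18, 18, 18],
)

```text
time_s: 8.93
tool_pos: [441.2, -255.0, 96.6]
ee_rot: [-0.0, 0.822, 0.57, -0.0]
contact_force: [0.5, 0.1, -0.3]
opening: 23.6
gripper_force: 25.0
```

Request:
arm_command(
  offset=[
    [0, 0, 0.5],
    [0, 0, 0.5],
    [0, 0, 1],
    [0, 0, 1],
  ],
  delta_rot=[
    [0, 0, 0],
    [0, 0, 0],
    [0, 0, 0],
    [0, 0, 0],
  ],
  hand=[18, 18, 18, 18],
)

```text
time_s: 9.27
tool_pos: [441.4, -255.0, 96.1]
ee_rot: [0.0, 0.822, 0.569, -0.0]
contact_force: [-1.0, 0.4, 4.2]
opening: 23.4
gripper_force: 25.0
```

```bash
python3 -c "
from rig import status
s=status.read_state();print(s['tool_pos'],s['contact_force'],s['moment'])"
```

```text
[ 441.3829971  -255.03476756   96.10750814] [-0.98929816  0.39561212  4.22706281] [ 0.09845081  0.29257151 -0.04527207]
```

Contact at TCP z 96.1, which agrees with the ring face at 46 mm. Next I'll swing in short steps under a light push.

Request:
arm_command(
  offset=[
    [0.6, -0.1, 0.3],
    [1.2, -0.2, 0.3],
    [1.8, -0.2, 0.3],
    [2.4, -0.3, 0.3],
    [3, -0.3, 0.3],
  ],
  delta_rot=[
    [0, 0, 0],
    [0, 0, 0],
    [0, 0, 0],
    [0, 0, 0],
    [0, 0, 0],
  ],
  hand=[18, 18, 18, 18, 18],
)

```text
time_s: 9.68
tool_pos: [441.9, -253.9, 96.1]
ee_rot: [0.001, 0.822, 0.569, -0.001]
contact_force: [-2.3, -3.1, 5.2]
opening: 23.6
gripper_force: 25.0
```

Request:
arm_command(
  offset=[
    [0.6, -0.1, 0],
    [1.2, -0.1, 0],
    [1.8, -0.1, 0],
    [2.4, -0.2, 0],
    [3, -0.2, 0],
  ],
  delta_rot=[
    [0, 0, 0],
    [0, 0, 0],
    [0, 0, 0],
    [0, 0, 0],
    [0, 0, 0],
  ],
  hand=[18, 18, 18, 18, 18],
)

```text
time_s: 10.1
tool_pos: [442.5, -251.9, 96.1]
ee_rot: [0.001, 0.823, 0.569, -0.001]
contact_force: [-2.9, -5.9, 4.8]
opening: 23.4
gripper_force: 25.0
```

Request:
arm_command(
  offset=[
    [0.6, 0, 0],
    [1.2, -0.1, 0],
    [1.8, -0.1, 0],
    [2.4, -0.1, 0],
    [3, -0.1, 0],
  ],
  delta_rot=[
    [0, 0, 0],
    [0, 0, 0],
    [0, 0, 0],
    [0, 0, 0],
    [0, 0, 0],
  ],
  hand=[18, 18, 18, 18, 18],
)

```text
time_s: 10.52
tool_pos: [443.4, -249.1, 96.1]
ee_rot: [0.001, 0.823, 0.569, -0.001]
contact_force: [-3.2, -4.7, 4.9]
opening: 23.7
gripper_force: 25.0
```

Request:
arm_command(
  offset=[
    [0.6, -0.1, 0],
    [1.2, -0.1, 0],
    [1.8, -0.2, 0],
    [2.4, -0.2, 0],
    [3, -0.2, 0],
  ],
  delta_rot=[
    [0, 0, 0],
    [0, 0, 0],
    [0, 0, 0],
    [0, 0, 0],
    [0, 0, 0],
  ],
  hand=[18, 18, 18, 18, 18],
)

```text
time_s: 10.93
tool_pos: [444.5, -246.2, 96.1]
ee_rot: [0.001, 0.823, 0.569, -0.001]
contact_force: [-2.0, -5.7, 4.3]
opening: 23.3
gripper_force: 25.0
```

Request:
arm_command(
  offset=[
    [0.6, 0, 0],
    [1.2, 0, 0],
    [1.8, 0, 0.1],
    [2.4, 0, 0.1],
    [3, 0, 0.1],
  ],
  delta_rot=[
    [0, 0, 0],
    [0, 0, 0],
    [0, 0, 0],
    [0, 0, 0],
    [0, 0, 0],
  ],
  hand=[18, 18, 18, 18, 18],
)

```text
time_s: 11.35
tool_pos: [445.5, -243.3, 96.0]
ee_rot: [0.001, 0.822, 0.569, -0.001]
contact_force: [-2.7, -6.6, 5.2]
opening: 23.7
gripper_force: 25.0
```

Request:
arm_command(
  offset=[
    [0.6, 0, 0],
    [1.2, 0, 0],
    [1.8, 0, 0],
    [2.4, 0.1, 0],
    [3, 0.1, 0],
  ],
  delta_rot=[
    [0, 0, 0],
    [0, 0, 0],
    [0, 0, 0],
    [0, 0, 0],
    [0, 0, 0],
  ],
  hand=[18, 18, 18, 18, 18],
)

```text
time_s: 11.77
tool_pos: [446.6, -240.5, 96.0]
ee_rot: [0.001, 0.822, 0.569, -0.001]
contact_force: [-2.4, -5.4, 4.9]
opening: 23.5
gripper_force: 25.0
```

Request:
arm_command(
  offset=[
    [0.6, 0, 0],
    [1.2, 0.1, 0],
    [1.8, 0.1, 0],
    [2.4, 0.1, 0],
    [3, 0.2, 0],
  ],
  delta_rot=[
    [0, 0, 0],
    [0, 0, 0],
    [0, 0, 0],
    [0, 0, 0],
    [0, 0, 0],
  ],
  hand=[18, 18, 18, 18, 18],
)

```text
time_s: 12.18
tool_pos: [447.7, -237.6, 95.9]
ee_rot: [0.001, 0.822, 0.569, -0.001]
contact_force: [-2.4, -4.6, 4.8]
opening: 23.8
gripper_force: 25.0
```

Request:
arm_command(
  offset=[
    [0.6, 0.1, 0],
    [1.2, 0.1, 0],
    [1.8, 0.2, 0],
    [2.4, 0.2, 0],
    [3, 0.3, 0],
  ],
  delta_rot=[
    [0, 0, 0],
    [0, 0, 0],
    [0, 0, 0],
    [0, 0, 0],
    [0, 0, 0],
  ],
  hand=[18, 18, 18, 18, 18],
)

```text
time_s: 12.6
tool_pos: [449.5, -232.6, 95.2]
ee_rot: [0.0, 0.822, 0.569, 0.0]
contact_force: [-0.5, -1.8, 0.3]
opening: 23.3
gripper_force: 25.0
```

The tip dropped: z fell by 0.7 mm and the push vanished. Next I'll lower gently on the spot.

Request:
arm_command(
  offset=[
    [0, 0, 0.5],
    [0, 0, 1],
    [0, 0, 1.5],
    [0, 0, 1.5],
  ],
  delta_rot=[
    [0, 0, 0],
    [0, 0, 0],
    [0, 0, 0],
    [0, 0, 0],
  ],
  hand=[18, 18, 18, 18],
)

```text
time_s: 12.93
tool_pos: [449.5, -232.1, 93.5]
ee_rot: [-0.0, 0.822, 0.57, 0.0]
contact_force: [-0.1, -0.9, -0.6]
opening: 23.5
gripper_force: 25.0
```

In the hole with no resistance. Pushing home means about 11.5 mm more, to TCP z of about 82.

Request:
arm_command(
  offset=[
    [0, 0, 1],
    [0, 0, 2],
    [0, 0, 3],
    [0, 0, 4],
    [0, 0, 5],
    [0, 0, 5],
  ],
  delta_rot=[
    [0, 0, 0],
    [0, 0, 0],
    [0, 0, 0],
    [0, 0, 0],
    [0, 0, 0],
    [0, 0, 0],
  ],
  hand=[18, 18, 18, 18, 18, 18],
)

```text
time_s: 13.43
tool_pos: [449.5, -232.4, 88.5]
ee_rot: [-0.0, 0.822, 0.57, -0.0]
contact_force: [0.4, -1.5, -1.8]
opening: 23.5
gripper_force: 25.0
```

Request:
arm_command(
  offset=[
    [0, 0, 1],
    [0, 0, 2],
    [0, 0, 3],
    [0, 0, 4],
    [0, 0, 5],
    [0, 0, 5],
  ],
  delta_rot=[
    [0, 0, 0],
    [0, 0, 0],
    [0, 0, 0],
    [0, 0, 0],
    [0, 0, 0],
    [0, 0, 0],
  ],
  hand=[18, 18, 18, 18, 18, 18],
)

```text
time_s: 13.93
tool_pos: [449.5, -232.5, 83.6]
ee_rot: [-0.0, 0.822, 0.569, -0.0]
contact_force: [0.1, -2.2, -1.3]
opening: 23.4
gripper_force: 25.0
```

Request:
arm_command(
  offset=[
    [0, 0, 0.5],
    [0, 0, 1],
    [0, 0, 1.5],
    [0, 0, 2],
    [0, 0, 2.2],
    [0, 0, 2.2],
  ],
  delta_rot=[
    [0, 0, 0],
    [0, 0, 0],
    [0, 0, 0],
    [0, 0, 0],
    [0, 0, 0],
    [0, 0, 0],
  ],
  hand=[18, 18, 18, 18, 18, 18],
)

```text
time_s: 14.43
tool_pos: [449.5, -232.5, 82.2]
ee_rot: [0.0, 0.822, 0.569, -0.0]
contact_force: [-2.7, -0.2, 6.9]
opening: 24.3
gripper_force: 25.0
```

Seated: 13.9 mm below the ring-face contact, with a firm stop. Next I'll release and go straight up.

Request:
arm_command(
  offset=[
    [0, 0, -0.5],
    [0, 0, -0.5],
    [0, 0, -0.5],
    [0, 0, -0.5],
    [0, 0, -0.5],
    [0, 0, -0.5],
    [0, 0, -0.5],
    [0, 0, -0.5],
  ],
  delta_rot=[
    [0, 0, 0],
    [0, 0, 0],
    [0, 0, 0],
    [0, 0, 0],
    [0, 0, 0],
    [0, 0, 0],
    [0, 0, 0],
    [0, 0, 0],
  ],
  hand=[24, 28, 34, 42, 50, 50, 50, 50],
)

```text
time_s: 15.1
tool_pos: [449.5, -232.4, 82.1]
ee_rot: [-0.0, 0.822, 0.57, 0.0]
contact_force: [-0.2, -0.6, 0.1]
opening: 50.1
gripper_force: 0.0
```

Request:
arm_command(
  offset=[
    [0, 0, -5],
    [0, 0, -15],
    [0, 0, -30],
    [0, 0, -50],
    [0, 0, -80],
    [0, 0, -110],
    [-20, 0, -130],
    [-45, 0, -140],
    [-45, 0, -140],
    [-45, 0, -140],
  ],
  delta_rot=[
    [0, 0, 0],
    [0, 0, 0],
    [0, 0, 0],
    [0, 0, 0],
    [0, 0, 0],
    [0, 0, 0],
    [0, 0, 0],
    [0, 0, 0],
    [0, 0, 0],
    [0, 0, 0],
  ],
  hand=[50, 50, 50, 50, 50, 50, 50, 50, 50, 50],
)

```text
time_s: 15.93
tool_pos: [433.5, -275.9, 223.5]
ee_rot: [0.001, 0.823, 0.568, 0.0]
contact_force: [-0.1, 1.4, -0.4]
opening: 49.9
gripper_force: 0.0
```

Run:
```python
from rig import status, eyes
import cv2,numpy as np
s=status.read_state();print(s["time_s"],s["tool_pos"],s["contact_force"])
c=eyes.camera("wrist");np.savez("w40.npz",**c);cv2.imwrite("pics/w4.png",c["pixels"])
from h import *
w=ld("w4");h=cv2.cvtColor(w["pixels"],cv2.COLOR_BGR2HSV).astype(int)
m=(((h[...,0]<8)|(h[...,0]>172))&(h[...,1]>200)&(h[...,2]>225));m[300:]=0;f=np.linalg.inv(w["world_to_cam"])[:3,2]
P=[]
for v,u in np.argwhere(m&(w["z_map"]>0)):
    o,d=fray(w,u,v);P.append(o+d*w["z_map"][v,u]/(d@f))
P=np.array(P);k=np.hypot(*(P[:,:2]-[449,-233]).T)<30;print(k.sum(),np.percentile(P[k],[5,50,95],axis=0).round(1))
```

```text
15.9333 [ 433.51821586 -275.90519647  223.47674288] [-0.12927668  1.42023292 -0.35418638]
678 [[ 440.6 -241.5  115.9]
 [ 449.1 -232.9  117.1]
 [ 457.8 -224.4  118.3]]
```

View pics/w4.png

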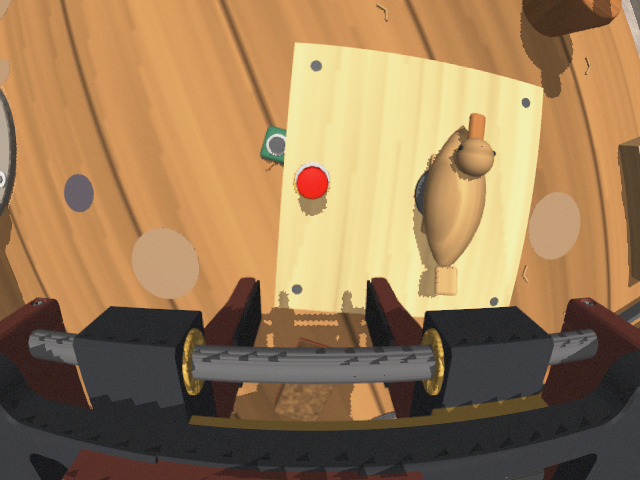

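The pin stands at (312,182) in the bush with its top at z 117, and 71+46 = 117 means it is fully home. The hand is clear of everything.

```bash
python3 -c "
from rig import r
print(r.finish_job())"
```

```text
the job is handed in; nothing more can be done
None
```

The small red index pin is through the bush and seated in a ring hole, collar down (top measured at 117 mm, as expected when fully home), and the job was handed in at about 16 s with the hand clear.

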